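Build up a small test-sieve stack on the sieve shaker

ROBOT

A 6-joint arm with a two-finger parallel gripper is mounted at the origin on a cart in front of the work surface, level with it; the furniture and walls round the work are solid. World frame = base frame: x ahead of the robot, y to its left, z up, the work surface at z = 0. Lengths are in m, angles in rad, forces in N, time in s.
With the tool pointing down it reaches from about 0.25 to 0.8 m from the base axis. Payload 8.5 kg.
Tool frame: the origin (TCP) lies midway between the tips of the shut fingers; the grasp point (between the pads) lies 19 mm behind it; z points along the fingers, y is the line along which they close (so a half turn about z gives the same grasp; the last joint's range is limited). The gripper opens to 85 mm and grips with 20 to 120 N. Pads are 22 mm wide; open, the fingers measure 114 mm over their backs; the gripper's body (76 mm by 85 mm) begins 54 mm behind the grasp point. The pads swing forward as they close: fully open they stand 13 mm farther back than shut.
Start: joints at [-1.177, 0.238, -0.013, 1.319, 0, 1.571], TCP at [0.201, -0.485, 0.231] pointing down, gripper open.
Joint ranges: [-2.66, 2.66], [-1.03, 1.9], [-1.14, 1.46], [-1.82, 2.27], [-1.45, 1.34], [-3.14, 3.14]. Speed limits (rad/s): [2.22, 2.22, 2.79, 3.14, 3.14, 3.14].

INTERFACE

Orientations are given as a rotation vector (axis times angle).
In Python, from workcell import ctrl, eyes gives the robot as it stands.
- The arm moves only by the tool move_arm, never from a script. Its argument "plan" is text: rows parted by semicolons, each of 5 numbers parted by spaces: the shift along the tool's x, y, z scaled (see below), then the turn about the tool's z scaled (see below), then the opening, from 0 (shut) to 1 (fully open). A call has 1 to 10 rows; each row is the pose to reach, as a shift and turn from the pose commanded when the call began, along the tool's axes at that moment, turning the shorter way round; what a row does not reach only later rows make up. The controller multiplies each number of a shift by 0.15 m and each number of a turn by 180 degrees. A row lasts 1/12 s, in which the tool goes at most 41.7 mm and 7.16 degrees, less where a joint would pass 70% of its speed; a pose out of reach is approached as far as the arm can. A call with a number of a shift or a turn outside -1 to 1 is refused whole. A call with a gripper value outside its range is refused whole. The fingers move at their own pace and stop on an object; "grip_force" is the grip in N (left out, the last holds). Time passes only in rows, so rows that repeat a pose let the fingers close. It gives the time, the measured TCP pose, the force, the opening and the grip force at its end, in the units of the state.
- ctrl.observe(): the state, without advancing time (a new reading comes with each control period).
- eyes.capture(name): name is "side" or "top"; returns a dict with "frame" (400x640x3 uint8, red, green, blue), "z_map" (400x640 float32, m along the optical axis (not along the pixel's ray), 0 where there is no reading), "intrinsics" (3x3 intrinsics, pixels), "distortion" ([k1, k2, p1, p2, k3] as OpenCV has them; the pictures are not rectified), "pose" (4x4, takes a point from camera to world coordinates). Camera axes: x right, y up, looking along -z (the intrinsics and any distortion apply to the point x, -y, -z); pixel columns grow to the right and rows downward; lengths in m; the calibration is good to about 2 mm. A picture is of the moment at which its call begins.
- ctrl.sign_off(): hands the job in; it is judged then, once.
The state is a dict: "t": time; "joints": joint angles; "dq": joint speeds; "tau": joint torques, N m; "position": TCP position; "ee_rot": TCP orientation; "wrist_force": force on the tool from outside, world axes, zero at the start; "moment": the same for the moment, N m; "opening": finger opening in m; "grip_force": force on a finger pad.
Only numpy, scipy, OpenCV 4.12 (cv2) and the standard library are available. Lean on these libraries where they do the work, as an engineer would, in place of code of your own. Each camera call takes 0.05 s, during which the arm holds its last target. There are 200 camera calls.

TASK

Build the small sieve stack on the shaker, ready for a run: the plain receiver pan in the shaker's round seat, the fine wire-mesh sieve on the pan, the coarse sieve with the large holes on that, and the lid on top, each fully home in the one below. Keep every part upright on the way, never tipping one over, leave the finished stack standing by itself, and do not disturb the bottle, the timer and the jar standing about.

Things in the scene. Friction and masses are not known exactly. Their poses are not given: they have to be found in the camera images.
- pan: receiver pan: plain deep metal cup, flat unpierced floor, no knob. 52 mm outer diameter, 40 mm high, wall 3 mm (opening 46 mm). Loose, about 0.1 kg. Origin: centre of its underside, z up along its axis; round, so yaw means nothing. In place, its underside lies on the seat floor.
- fine_sieve: fine sieve: shallow metal ring, 52 mm outer diameter, 40 mm high, open top of 46 mm, floor of close wire mesh 12 mm below the rim. Tapered foot spigot 8 mm high, 35 mm wide at the bottom, 41 at the top, then a flat shoulder; straight wall 8 to 40 mm. Loose, 0.1 kg. Origin: centre of underside (spigot bottom), z up. Home in the pan, its origin is 32 mm above the pan's.
- coarse_sieve: coarse sieve: deeper metal ring, 52 mm outer diameter, 56 mm high, open top of 46 mm, floor plate with four dark 14 mm holes 12 mm below the rim. Tapered foot spigot 8 mm high, 35 mm wide at the bottom, 41 at the top, then a flat shoulder; straight wall 8 to 56 mm. Loose, 0.12 kg. Origin: centre of underside (spigot bottom), z up. Home in the fine sieve, its origin is 32 mm above that one's.
- lid: lid: metal disc, 52 mm diameter, with an upright round knob of 24 mm diameter. Tapered foot spigot 8 mm high, 35 mm wide at the bottom, 41 at the top, then a flat shoulder, disc 8 to 14 mm, knob 14 to 44 mm. Loose, 0.1 kg; grip the knob. Origin: centre of underside (spigot bottom), z up. Home on the coarse sieve, its origin is 48 mm above that one's.
- shaker: sieve shaker: grey box, 96 x 96 mm, its top 30 mm above the bench, fixed to the bench, with a dark panel on the face towards its own -x and a round aluminium seat cup on top. Origin: centre of its underside on the bench, z up. Nothing on it needs operating.
- seat (a point): centre of the floor of the shaker's seat cup, 33 mm above the bench; the cup's inside diameter is 59 mm, its outside 68 mm, its rim 8 mm above this floor. z up.
- bottle: bystander: white plastic bottle with a blue cap, 48 mm diameter, 95 mm high, loose. Origin: centre of its underside.
- lab_timer: bystander: flat white timer, 64 x 64 x 19 mm, loose. Origin: centre of its underside.
- jar: bystander: low round glass jar, white above and brown below, 50 mm diameter, 42 mm high, loose. Origin: centre of its underside.
Things that resemble listed ones, but are neither listed nor needed, are in the scene too. What is shaped like the coarse_sieve but blue or red is not meant.

How it is judged:
At the end, for the whole second after the job is handed in: The pan stands on the seat floor within 6 mm of the seat's centre; the fine sieve is in the pan, the coarse sieve in the fine sieve and the lid in the coarse sieve, each within 4 mm of the axis of the one below and within 3 mm of its fully home height, upright within 0.06 rad, and at rest (horizontal distance between pan and seat below 0.006 m and z of pan in the frame of seat between -0.003 and 0.003 m and angle between each of pan, fine_sieve, coarse_sieve, lid's own z axis and vertical below 0.06 rad and horizontal distance between fine_sieve and pan below 0.004 m and z of fine_sieve in the frame of pan between 0.029 and 0.035 m and horizontal distance between coarse_sieve and fine_sieve below 0.004 m and z of coarse_sieve in the frame of fine_sieve between 0.029 and 0.035 m and horizontal distance between lid and coarse_sieve below 0.004 m and z of lid in the frame of coarse_sieve between 0.045 and 0.051 m and linear speed of each of pan, fine_sieve, coarse_sieve, lid below 0.02 m/s and angular speed of each of pan, fine_sieve, coarse_sieve, lid below 0.3 rad/s); the robot touches nothing.
It fails at once if a part of the stack was tipped over (tilted more than 0.7 rad) (angle between any of pan, fine_sieve, coarse_sieve, lid's own z axis and vertical above 0.7 rad).
It fails at once if the bottle, the timer or the jar was moved more than 25 mm or knocked over (distance of any of bottle, lab_timer, jar from where it was at the start of the episode above 0.025 m or angle between any of bottle, lab_timer, jar's own z axis and vertical above 0.5 rad).
It also fails if it takes over 83 s, if anything falls off the work surface, if the arm or the gripper's body presses on something with over 40 N, if the wrist force passes 120 N, or if a joint passes its speed limit or range.

## Working session

There is one attempt and no reset: what is moved stays moved. The work goes in short steps, Python scripts to look and compute and a tool call to move; the robot and the scene stay as the last step left them, time stands still between calls to the robot, and variables do not carry over. Pictures are saved under pics/ and viewed, at most 14 in all, crops included, and the job is handed in when it is done.

Besides the shell and the picture viewer there is one more tool, called after "Call:" as name(argument=value, ...) on one line, values as JSON. move_arm: Moves the arm, as the interface text tells. Its arguments: {"type":"object","properties":{"plan":{"type":"string"},"grip_force":{"type":"number"}},"required":["plan"]}

```bash
mkdir -p pics; ls
python3 - <<'E'
from workcell import ctrl, eyes
import cv2, numpy as np
print(ctrl.observe())
for n in("top","side"):
    c=eyes.capture(n); cv2.imwrite(f"pics/{n}0.png",c["frame"][:,:,::-1]); np.savez(f"{n}0.npz",**c)
    print(c["intrinsics"],c["distortion"],c["pose"])
E
```

```text
pics
{'t': 0.0, 'joints': array([-1.17702257e+00,  2.38766613e-01, -1.42476811e-02,  1.31916875e+00,
        3.81721148e-06,  1.57082050e+00]), 'dq': array([ 0.00127891,  0.0001637 , -0.00083331, -0.00154536, -0.00036746,
        0.00015378]), 'tau': array([-5.85269445e-04, -5.38773751e+01,  3.46438229e+01,  1.82178919e-02,
        2.96189637e-05, -2.82723579e-05]), 'position': array([ 0.2012779 , -0.48445156,  0.2306876 ]), 'ee_rot': array([-3.07957107e+00, -6.14246488e-01,  4.20068017e-04]), 'wrist_force': array([ 0.0862238 , -0.7759505 ,  0.42681217]), 'moment': array([ 0.00054148, -0.0099404 ,  0.01473874]), 'grip_force': 0.0, 'opening': 0.08528147494803118}
[[507.22798758   0.         320.95163781]
 [  0.         507.22798758 199.30701548]
 [  0.           0.           1.        ]] [-0.09232219  0.          0.          0.          0.        ] [[-8.16100532e-03  9.97002507e-01 -7.69376301e-02  4.86152669e-01]
 [-9.99966656e-01 -8.11451666e-03  9.16843249e-04 -3.66796678e-02]
 [ 2.89783336e-04  7.69425471e-02  9.97035486e-01  1.41890094e+00]
 [ 0.00000000e+00  0.00000000e+00  0.00000000e+00  1.00000000e+00]]
[[474.57128527   0.         326.6680236 ]
 [  0.         474.57128527 198.07582924]
 [  0.           0.           1.        ]] [-0.10668756  0.          0.          0.          0.        ] [[-0.97964971  0.09412025 -0.17727896  0.39429363]
 [-0.20026954 -0.39956052  0.8945633   1.02081759]
 [ 0.01336285  0.91186225  0.41027876  0.55815422]
 [ 0.          0.          0.          1.        ]]
```

View pics/top0.png

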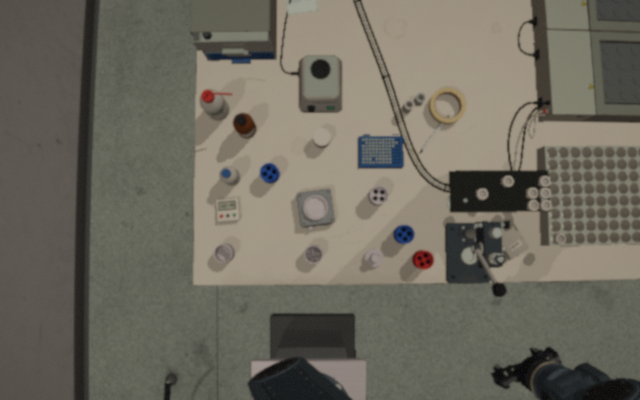

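View pics/side0.png

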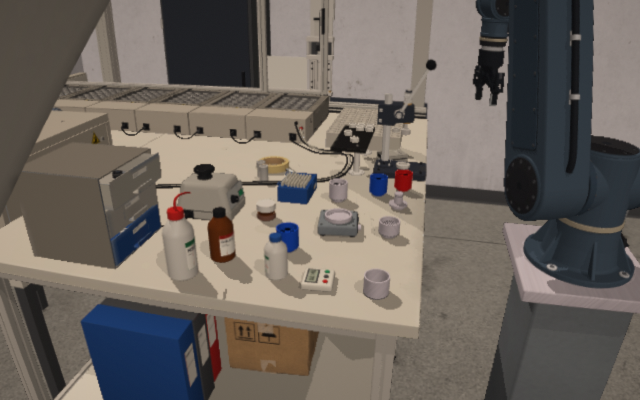

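The top view shows the shaker at (315,208), with cups at (224,253) and (314,254). The lid is at (372,260), the coarse sieve at (378,196), the jar at (321,138), and the bottle and timer near (229,190). I'll zoom in to tell the pan from the fine sieve.

```bash
cat > h.py <<'E'
import numpy as np, cv2
def ray(c,u,v):
    p=cv2.undistortPoints(np.array([[[u,v]]],float),c["intrinsics"],c["distortion"])[0,0]
    d=c["pose"][:3,:3]@np.array([p[0],-p[1],-1.]); return c["pose"][:3,3],d
def onz(c,u,v,z):
    o,d=ray(c,u,v); return o+d*(z-o[2])/d[2]
def cloud(c):
    v,u=np.mgrid[:400,:640]; p=cv2.undistortPoints(np.stack([u,v],-1).reshape(-1,1,2).astype(float),c["intrinsics"],c["distortion"]).reshape(400,640,2)
    Z=c["z_map"][...,None]; P=np.concatenate([p[...,:1]*Z,-p[...,1:]*Z,-Z],-1)
    W=P@c["pose"][:3,:3].T+c["pose"][:3,3]; W[c["z_map"]==0]=np.nan; return W
E
python3 - <<'E'
from h import *
c=dict(np.load("top0.npz")); f=c["frame"][:,:,::-1]
s=dict(np.load("side0.npz")); g=s["frame"][:,:,::-1]
a=cv2.resize(f[120:280,200:400],None,fx=4,fy=4,interpolation=cv2.INTER_CUBIC)[:600]
cv2.imwrite("pics/z1.png",cv2.resize(f[165:280,205:405],None,fx=4,fy=4,interpolation=cv2.INTER_CUBIC))
cv2.imwrite("pics/z2.png",cv2.resize(g[165:305,250:420],None,fx=4,fy=4,interpolation=cv2.INTER_CUBIC))
W=cloud(c)
for n,u,v in[("L",224,253),("M",314,254),("lid",372,260),("coarse",378,196),("seat",315,208)]:
    w=W[v-14:v+15,u-14:u+15]; print(n,np.round(1000*w[::2,14,2]),np.round(W[v,u],3))
E
```

```text
L [-1.  1.  1. 45.  8.  5.  2.  6.  5. 10.  5.  2. -1.  2. -3.] [0.447 0.233 0.006]
M [ 2.  1. -1. 29. 31. 28. 30. 31. 24. 30. 27. 32.  2.  1. -2.] [ 0.444 -0.018  0.031]
lid [ 2. -3. 13. 10. 24. 46. 39. 44. 11. 14. 21.  2.  3.  1.  6.] [ 0.427 -0.174  0.044]
coarse [nan  1. 60. 45. 48. 46. 45. 42. 42. 40. 48. 62. -2. -4.  1.] [ 0.6   -0.194  0.042]
seat [28. 45. 33. 33. nan 35. 37. 35. 34. 29. 31. 36. 41. 26. 31.] [ 0.569 -0.021  0.035]
```

View pics/z1.png

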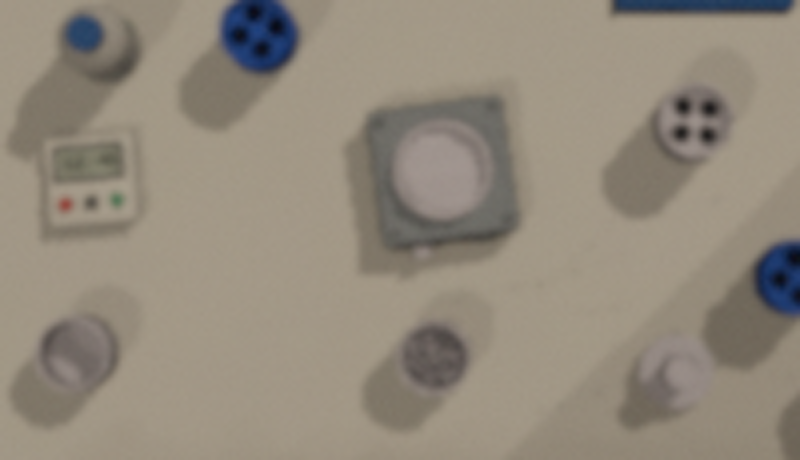

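View pics/z2.png

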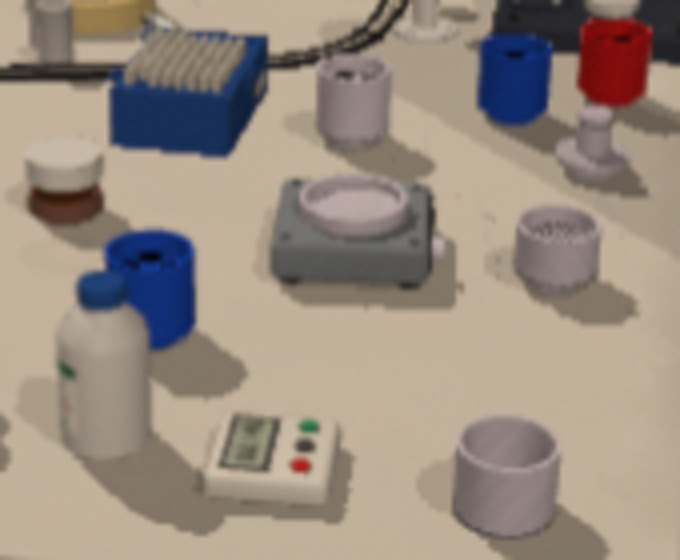

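Pan is at (224,253), plain and deep. The fine sieve is at (314,254) with its mesh visible, the coarse one at (378,196) with four holes, and the lid at (372,260) with its knob. Next I measure the centres.

```bash
cat >> h.py <<'E'
from scipy.optimize import least_squares
def centre(c,u,v,z,r,win=20,mask=None):
    """fixed-radius circle through the silhouette points facing away from the camera, cast on plane z"""
    f=c["frame"]; k=4; y0,x0=v-win,u-win
    roi=cv2.resize(f[y0:v+win+1,x0:u+win+1],None,fx=k,fy=k,interpolation=cv2.INTER_CUBIC)
    if mask is None:
        b=cv2.cvtColor(roi,cv2.COLOR_RGB2LAB)[...,2]
        _,m=cv2.threshold(b,0,255,cv2.THRESH_BINARY_INV+cv2.THRESH_OTSU)
    else: m=mask(roi)
    n,l,st,ce=cv2.connectedComponentsWithStats(m); h=k*win+2
    i=1+np.argmin([np.hypot(*(q-h))-0.02*s[4] for q,s in zip(ce[1:],st[1:])])
    cs,_=cv2.findContours((l==i).astype(np.uint8),cv2.RETR_EXTERNAL,cv2.CHAIN_APPROX_NONE)
    P=cv2.convexHull(max(cs,key=cv2.contourArea))[:,0].astype(float)
    P=np.vstack([np.linspace(a,b,1+int(np.hypot(*(b-a))),endpoint=False) for a,b in zip(P,np.roll(P,-1,0))])
    W=np.array([onz(c,(p[0]+.5)/k-.5+x0,(p[1]+.5)/k-.5+y0,z)[:2] for p in P])
    m0=W.mean(0); d=m0-c["pose"][:2,3]; S=W[(W-m0)@d>-.2*r*np.hypot(*d)]
    s=least_squares(lambda q:np.hypot(*(S-q).T)-r,m0,loss="soft_l1",f_scale=.002)
    return s.x,np.sqrt(np.mean(s.fun**2)),W.max(0)-W.min(0)
E
python3 - <<'E'
from h import *
from workcell import ctrl
c=dict(np.load("top0.npz"));s=dict(np.load("side0.npz"))
for n,u,v,z,r in[("pan",224,253,.04,.026),("fine",314,254,.04,.026),("lid",372,260,.014,.026),("coarse",378,196,.056,.026)]:
    x,e,w=centre(c,u,v,z,r); print(n,x.round(4),e.round(4),w.round(3))
    W=cloud(c);W=W[v-16:v+17,u-16:u+17].reshape(-1,3);W=W[(W[:,2]>.012)]; print("  cloud",np.median(W,0).round(3),((W.max(0)+W.min(0))/2).round(3))
for n,u,v,z in[("pan",376,287,.04),("fine",389.5,228,.04),("lid",399,207,.011),("coarse",338.5,187,.056)]:
    try: print("side",n,*[q.round(4) for q in centre(s,int(u),v,z,.026)])
    except Exception as e: print(e)
al=lambda roi:cv2.threshold(cv2.cvtColor(roi,cv2.COLOR_RGB2LAB)[...,1],0,255,cv2.THRESH_BINARY+cv2.THRESH_OTSU)[1]
print("seat",centre(c,315,208,.041,.034,15,al))
print("seat",[onz(c,u,v,.041).round(4) for u,v in [(205+390/4,208),(205+492/4,208),(315,165+118/4),(315,165+222/4)]])
E
```

```text
pan [0.4475 0.2309] 0.0006 [0.054 0.057]
  cloud [0.449 0.228 0.036] [0.448 0.229 0.029]
fine [ 0.4437 -0.0145] 0.0007 [0.053 0.053]
  cloud [ 0.444 -0.015  0.03 ] [ 0.444 -0.015  0.028]
lid [ 0.4324 -0.183 ] 0.0014 [0.055 0.056]
  cloud [ 0.432 -0.18   0.016] [ 0.431 -0.18   0.031]
coarse [ 0.6032 -0.1936] 0.0004 [0.056 0.057]
  cloud [ 0.602 -0.193  0.045] [ 0.602 -0.192  0.039]
side pan [0.4484 0.2326] 0.0039 [0.054  0.1054]
side fine [ 0.4441 -0.013 ] 0.0053 [0.0527 0.1188]
side lid [ 0.4798 -0.2667] 0.0083 [0.0249 0.0719]
side coarse [ 0.6095 -0.2559] 0.0316 [0.1015 0.268 ]
seat (array([ 0.57298811, -0.02203587]), np.float64(0.0008108815569800318), array([0.07029891, 0.07148058]))
seat [array([0.5692, 0.0125, 0.041 ]), array([ 0.5686, -0.0569,  0.041 ]), array([ 0.6058, -0.0218,  0.041 ]), array([ 0.5349, -0.0213,  0.041 ])]
```

```bash
cat >> h.py <<'E'
from scipy.spatial.transform import Rotation as Ro
def go(x,y,z,n=None):
    from workcell import ctrl
    o=ctrl.observe(); R=Ro.from_rotvec(o["ee_rot"]); d=R.inv().apply(np.array([x,y,z])-o["position"])/.15
    print("t",round(o["t"],2),"pos",o["position"].round(4),"units",d.round(3),"open",round(o["opening"],4),"tilt z",R.apply([0,0,1]).round(4),"xdir",R.apply([1,0,0]).round(4))
E
python3 - <<'E'
from h import *
c=dict(np.load("top0.npz"));s=dict(np.load("side0.npz"))
go(.4475,.231,.15)
# seat: all contour pts, free fit ; side view too
def fit(c,u0,v0,u1,v1,ch,z):
    k=4; roi=cv2.resize(c["frame"][v0:v1,u0:u1],None,fx=k,fy=k,interpolation=cv2.INTER_CUBIC)
    L=cv2.cvtColor(roi,cv2.COLOR_RGB2LAB)[...,ch]; m=cv2.threshold(L,0,255,cv2.THRESH_BINARY+cv2.THRESH_OTSU)[1]
    q=max(cv2.findContours(m,0,1)[0],key=cv2.contourArea); P=cv2.convexHull(q)[:,0]
    W=np.array([onz(c,(a+.5)/k-.5+u0,(b+.5)/k-.5+v0,z)[:2] for a,b in P],np.float32)
    e=cv2.fitEllipse(W.astype(np.float32)*1000); print(e, ((W.max(0)+W.min(0))/2).round(4),(W.max(0)-W.min(0)).round(4))
fit(c,300,193,331,224,1,.041)
fit(s,321,205,357,226,1,.041)
print("side seat edges", [onz(s,250+a/4,165+b/4,.041).round(4) for a,b in [(300,202),(410,205),(355,176)]])
E
```

```text
t 0.1 pos [ 0.2013 -0.4845  0.2307] units [ 3.346 -3.774  0.543] open 0.0853 tilt z [-5.0e-04  1.2e-03 -1.0e+00] xdir [ 0.9235  0.3837 -0.    ]
((571.73095703125, -22.026535034179688), (70.11363983154297, 71.4305648803711), 37.928558349609375) [ 0.5717 -0.0223] [0.0703 0.0715]
((569.6795043945312, -17.88056182861328), (71.49602508544922, 103.52586364746094), 4.909773826599121) [ 0.5707 -0.0168] [0.0699 0.0993]
side seat edges [array([ 0.6009, -0.0037,  0.041 ]), array([ 0.5343, -0.0149,  0.041 ]), array([ 0.5745, -0.0478,  0.041 ])]
```

Call:
move_arm(plan="0.84 -0.94 0 0 1;0.84 -0.94 0 0 1;0.84 -0.94 0 0 1;0.84 -0.94 0 0 1;0.84 -0.94 0 0 1;0.84 -0.94 0 0 1;0.84 -0.94 0 0 1")

```text
t: 0.68
position: [0.264, -0.3053, 0.2315]
ee_rot: [3.08, 0.618, 0.0]
wrist_force: [-0.5, -0.5, 0.4]
opening: 0.0854
grip_force: 0.0
```

Call:
move_arm(plan="0.84 -0.94 0 0 1;0.84 -0.94 0 0 1;0.84 -0.94 0 0 1;0.84 -0.94 0 0 1;0.84 -0.94 0 0 1;0.84 -0.94 0 0 1;0.84 -0.94 0 0 1")

```text
t: 1.27
position: [0.3265, -0.1276, 0.2313]
ee_rot: [3.08, 0.618, -0.0]
wrist_force: [-0.7, 0.1, 0.0]
opening: 0.0856
grip_force: 0.0
```

Call:
move_arm(plan="0.84 -0.94 0 0 1;0.84 -0.94 0 0 1;0.84 -0.94 0 0 1;0.84 -0.94 0 0 1;0.84 -0.94 0 0 1;0.84 -0.94 0 0 1;0.84 -0.94 0 0 1")

```text
t: 1.85
position: [0.3889, 0.0504, 0.2309]
ee_rot: [3.08, 0.616, -0.002]
wrist_force: [-0.5, -0.1, 0.6]
opening: 0.0852
grip_force: 0.0
```

Call:
move_arm(plan="0.83 -0.95 0.5 0 1;0.83 -0.95 0.5 0 1;0.83 -0.95 0.5 0 1;0.83 -0.95 0.5 0 1;0.83 -0.95 0.5 0 1;0.83 -0.95 0.5 0 1;0.83 -0.95 0.5 0 1;0.83 -0.95 0.5 0 1")

```text
t: 2.52
position: [0.4571, 0.2091, 0.1562]
ee_rot: [-3.057, -0.653, 0.008]
wrist_force: [-0.2, 0.1, 0.3]
opening: 0.0857
grip_force: 0.0
```

```bash
python3 -c "
from h import *
go(.4475,.231,.012)"
```

```text
t 2.52 pos [0.4571 0.2091 0.1562] units [ 0.003 -0.144  0.964] open 0.0857 tilt z [-0.0082  0.0144 -0.9999] xdir [ 0.9127  0.4086 -0.0016]
```

Call:
move_arm(plan="0 0 0 -0.15 1;0 0 0 -0.15 1;0 0 0 -0.15 1;0 0 0 -0.15 1;0 0 0 -0.15 1;0 0 0 -0.15 1")

```text
t: 3.02
position: [0.4571, 0.2098, 0.1572]
ee_rot: [-2.821, -1.345, -0.002]
wrist_force: [-0.3, 0.6, 0.6]
opening: 0.0853
grip_force: 0.0
```

```bash
python3 -c "
from h import *
from workcell import ctrl
go(.4475,.231,.012);print(ctrl.observe()['joints'])"
```

```text
t 3.02 pos [0.4571 0.2098 0.1572] units [ 0.061 -0.125  0.971] open 0.0853 tilt z [-0.0061  0.0157 -0.9999] xdir [0.6297 0.7768 0.0083]
[ 0.42007385  0.23719827 -0.20974617  1.12306066  0.01679593  2.67207399]
```

Call:
move_arm(plan="0.06 -0.125 0.5 0 1;0.06 -0.125 0.5 0 1;0.06 -0.125 0.5 0 1;0.06 -0.125 0.5 0 1")

```text
t: 3.35
position: [0.4463, 0.2301, 0.0813]
ee_rot: [-2.819, -1.349, 0.005]
wrist_force: [-0.2, -0.1, 0.7]
opening: 0.0852
grip_force: 0.0
```

```bash
python3 -c "
from h import *
from workcell import eyes
go(.4475,.231,.012)
c=eyes.capture('top');cv2.imwrite('pics/a.png',cv2.resize(c['frame'][200:300,180:280,::-1],None,fx=5,fy=5))"
```

```text
t 3.35 pos [0.4463 0.2301 0.0813] units [0.008 0.01  0.462] open 0.0852 tilt z [-0.0101  0.0138 -0.9999] xdir [0.6274 0.7787 0.0044]
```

View pics/a.png

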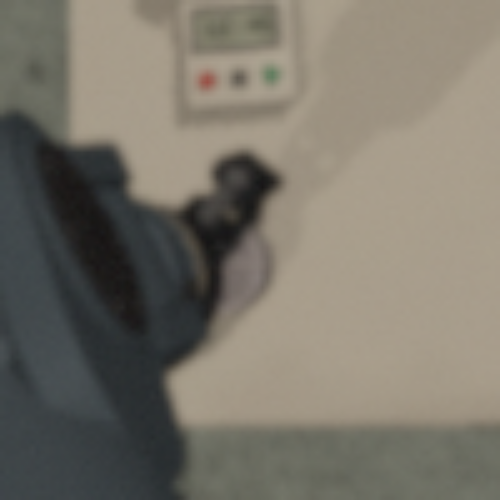

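The arm hides most of the pan, but the one visible finger at about (240,170) is clear of the timer. Next I descend and grip.

Call:
move_arm(plan="0.01 0.01 0.2 0 1;0.01 0.01 0.4 0 1;0.01 0.01 0.46 0 1;0.01 0.01 0.46 0 0;0.01 0.01 0.46 0 0;0.01 0.01 0.46 0 0;0.01 0.01 0.46 0 0;0.01 0.01 0.46 0 0;0.01 0.01 0.46 0 0;0.01 0.01 0.46 0 0", grip_force=35)

```text
t: 4.23
position: [0.4506, 0.2329, 0.015]
ee_rot: [-2.818, -1.351, -0.006]
wrist_force: [0.2, -0.9, 5.7]
opening: 0.0508
grip_force: 35.8
```

```bash
python3 -c "
from h import *
go(.571,-.021,.2)
from workcell import eyes
c=eyes.capture('side');cv2.imwrite('pics/b.png',cv2.resize(c['frame'][210:330,300:440,::-1],None,fx=5,fy=5))"
```

```text
t 4.23 pos [0.4506 0.2329 0.015 ] units [-0.804  1.669 -1.264] open 0.0508 tilt z [-0.0039  0.0166 -0.9999] xdir [0.626  0.7798 0.0105]
```

View pics/b.png

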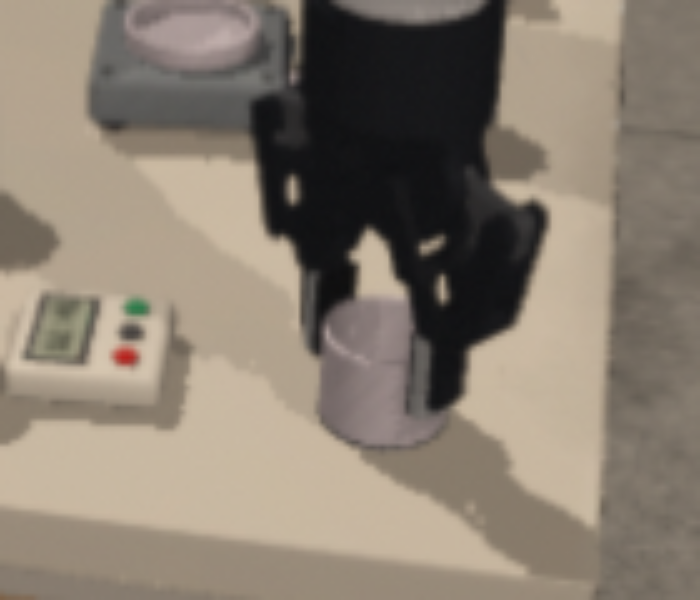

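The pads are on the pan wall at (330–440,380) and the pan is upright. Now I lift and carry it.

Call:
move_arm(plan="0 0 -0.15 0 0;0 0 -0.4 0 0;0 0 -0.7 0 0;0 0 -0.9 0 0;0 0 -0.9 0 0")

```text
t: 4.7
position: [0.4536, 0.2319, 0.1561]
ee_rot: [-2.817, -1.351, -0.019]
wrist_force: [1.4, 1.0, -0.8]
opening: 0.0509
grip_force: 37.2
```

Call:
move_arm(plan="-0.1 0.2 0 0 0;-0.22 0.45 0 0 0;-0.33 0.7 0 0 0;-0.4 0.83 0 0 0;-0.4 0.83 0 0 0")

```text
t: 5.12
position: [0.5117, 0.1021, 0.1467]
ee_rot: [-2.821, -1.347, -0.004]
wrist_force: [0.1, -0.6, -0.8]
opening: 0.0506
grip_force: 37.1
```

Call:
move_arm(plan="-0.1 0.2 0 0 0;-0.22 0.45 0 0 0;-0.33 0.7 0 0 0;-0.4 0.83 0 0 0;-0.4 0.83 0 0 0;-0.4 0.83 0 0 0")

```text
t: 5.62
position: [0.5695, -0.0198, 0.1437]
ee_rot: [-2.819, -1.348, -0.002]
wrist_force: [-0.7, 1.0, -1.6]
opening: 0.0505
grip_force: 37.2
```

```bash
python3 -c "
from h import *
go(.571,-.021,.08)
from workcell import eyes
c=eyes.capture('side');np.savez('s1.npz',**c);cv2.imwrite('pics/c.png',cv2.resize(c['frame'][120:260,270:410,::-1],None,fx=4,fy=4))"
```

```text
t 5.62 pos [ 0.5695 -0.0198  0.1437] units [-0.004  0.019  0.425] open 0.0505 tilt z [-0.0064  0.0158 -0.9999] xdir [0.6275 0.7785 0.0083]
```

View pics/c.png

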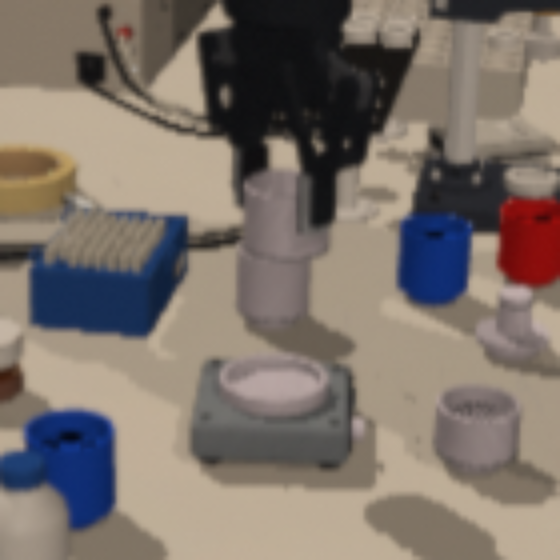

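The pan is held upright over the seat, with edges at x = 244 and 328 in the crop. I'll check its x from those edges.

```bash
python3 -c "
from h import *
s=dict(np.load('s1.npz'))
f=s['frame'].astype(int)
for v in (175,177,179): print(f[v,326:358].sum(1)//3)
for u,v in((331,177),(352,177),(341.5,177),(341.5,181)):
    o,d=ray(s,u,v); p=o+d*(-.0198-o[1])/d[1]; print(u,p.round(4))
go(.571,-.021,.08)
"
```

```text
[162 160 160 157 138 109 101 103 109 112 116 120 124 128 129 125 120 116
  82  86  96  59  28  21  25  32  52 105 138 145 147 146]
[110  83  67  75  90  99 102 105 108 112 117 122 125 127 129 126 122 117
  82  84 100  92  82  76  87  95 119 143 149 149 150 149]
[ 61  52  42  47  81  97 101 104 107 113 118 121 124 127 130 131 124 120
 116 114 111 109 106 104 100 101 121 143 149 150 149 149]
331 [ 0.5907 -0.0198  0.1374]
352 [ 0.5399 -0.0198  0.1421]
341.5 [ 0.5652 -0.0198  0.1397]
341.5 [ 0.5649 -0.0198  0.1294]
t 5.67 pos [ 0.569  -0.0189  0.1436] units [-0.006  0.026  0.424] open 0.0509 tilt z [-0.0069  0.0159 -0.9999] xdir [0.6265 0.7794 0.0081]
```

Call:
move_arm(plan="0.012 0.015 0.2 0 0;0.012 0.015 0.4 0 0;0.012 0.015 0.53 0 0;0.012 0.015 0.53 0 0;0.012 0.015 0.53 0 0")

```text
t: 6.08
position: [0.5705, -0.0165, 0.0636]
ee_rot: [-2.815, -1.353, 0.002]
wrist_force: [-0.5, -0.7, -0.3]
opening: 0.051
grip_force: 37.2
```

```bash
python3 -c "
from h import *
go(.572,-.019,.048)
from workcell import eyes
c=eyes.capture('side');np.savez('s1.npz',**c);cv2.imwrite('pics/d.png',cv2.resize(c['frame'][160:240,300:400,::-1],None,fx=6,fy=6,interpolation=2))"
```

```text
t 6.08 pos [ 0.5705 -0.0165  0.0636] units [-0.008  0.02   0.103] open 0.051 tilt z [-0.009   0.0158 -0.9998] xdir [0.6245 0.781  0.0067]
```

View pics/d.png

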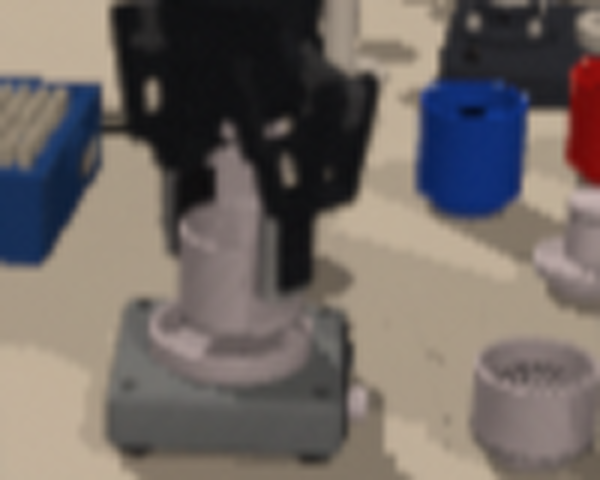

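The pan's edges are at 180 and 308 and the seat rim's at 148 and 312, so the pan looks a few mm off toward −x. I'll work that out in metres.

```bash
python3 -c "
from h import *
s=dict(np.load('s1.npz'));s0=dict(np.load('side0.npz'))
g=lambda c,v,a,b:(c['frame'][v,a:b].astype(int).sum(1)//3)
for v in (203,206,209,211,213): print(v,g(s,v,324,356))
print('seat rows');
for v in (212,214,216,218): print(v,g(s0,v,318,360))
def y(c,u,v,Y): 
    o,d=ray(c,u,v); return (o+d*(Y-o[1])/d[1]).round(4)
print(y(s,340.2,209,-.02), y(s,338,215,-.022),y(s,324.2,215,-.022),y(s,351.5,215,-.022))
go(.572,-.019,.048)
"
```

```text
203 [153 153 153 151 140 117 104 101 103 107 114 120 124 126 128 130 131 123
 104  81  87  87  44  22  20  20  21  29  73  95 101 125]
206 [153 153 153 153 151 134 110 102 106 111 116 119 122 125 130 131 125 119
  97  80  90  89  44  20  19  20  22  36  76  92  94  94]
209 [122 131 136 139 144 131 110 104 107 110 115 121 125 128 128 132 132 124
 108  95  99 103  88  79  85  95  95  95  95  97 115 122]
211 [ 83 106 128 128 116 106 102 104 106 111 117 121 124 128 130 134 133 125
 121 118 115 112 111 108 108 105  96 102 102  88  83 104]
213 [103 139 124 103 101 101  86  93 103 111 116 121 126 129 132 133 132 123
 120 118 119 121 121 118 108  99 115 128 106  94  94  93]
seat rows
212 [175 171 134 114 113 112 116 143 153 131 123 128 128 125 130 132 145 147
 145 146 147 146 148 147 150 149 139 131 119 113 123 144 152 130 113  93
  91 102 102 122 165 174]
214 [174 161 126 114 113 108 113 158 140 121 125 127 142 146 164 171 173 174
 173 174 174 174 173 173 173 172 170 171 170 167 148 126 156 152 123 112
 111 110  94  70 125 167]
216 [170 142 116 113 111 102  99 122 149 156 164 169 173 172 172 173 173 172
 173 173 173 173 173 173 173 172 170 171 173 175 172 163 155 119 101 108
 112 110  93  65 128 167]
218 [152 122 112 114 113 107  99 105 108 113 129 149 159 167 170 171 170 170
 170 171 171 170 168 170 169 169 170 167 162 156 143 126 114  96  81  91
  98 107  91  52  75 158]
[ 0.5662 -0.02    0.0549] [ 0.5716 -0.022   0.0368] [ 0.6066 -0.022   0.0329] [ 0.5379 -0.022   0.0406]
t 6.13 pos [ 0.5717 -0.0168  0.0647] units [-0.011  0.013  0.111] open 0.0507 tilt z [-0.0066  0.0156 -0.9999] xdir [0.6247 0.7808 0.008 ]
```

Call:
move_arm(plan="0.018 0.023 0 0 0;0.018 0.023 0 0 0;0.018 0.023 0.03 0 0;0.018 0.023 0.06 0 0;0.018 0.023 0.08 0 0;0.018 0.023 0.08 0 0")

```text
t: 6.63
position: [0.5756, -0.0187, 0.0523]
ee_rot: [-2.819, -1.351, 0.0]
wrist_force: [-5.1, -4.8, 12.8]
opening: 0.0505
grip_force: 33.9
```

```bash
python3 -c "
from h import *
go(.572,-.019,.048)
from workcell import eyes
c=eyes.capture('side');np.savez('s1.npz',**c);cv2.imwrite('pics/e.png',cv2.resize(c['frame'][160:240,300:400,::-1],None,fx=6,fy=6,interpolation=2))"
```

```text
t 6.63 pos [ 0.5756 -0.0187  0.0523] units [-0.017 -0.017  0.029] open 0.0505 tilt z [-0.0068  0.0137 -0.9999] xdir [0.6263 0.7795 0.0064]
```

View pics/e.png

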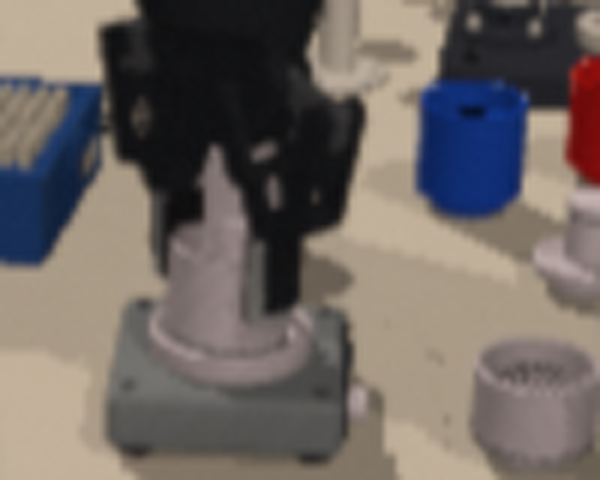

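Call:
move_arm(plan="-0.01 0 -0.01 0 0;-0.019 0 -0.01 0 0;-0.019 0 -0.01 0 0;-0.019 0 0.01 0 0;-0.019 0 0.025 0 0;-0.019 0 0.025 0 0;-0.019 0 0.025 0 0")

```text
t: 7.27
position: [0.5746, -0.0196, 0.048]
ee_rot: [-2.817, -1.352, -0.002]
wrist_force: [0.4, 1.1, 7.3]
opening: 0.0508
grip_force: 35.6
```

Call:
move_arm(plan="0 0 0 0 1;0 0 0 0 1;0 0 0 0 1;0 0 0 0 1;0 0 -0.2 0 1;0 0 -0.5 0 1;0 0 -0.8 0 1;0 0 -1 0 1;0 0 -1 0 1")

```text
t: 8.02
position: [0.5781, -0.0224, 0.2051]
ee_rot: [-2.822, -1.354, -0.015]
wrist_force: [0.9, -0.7, -0.1]
opening: 0.0853
grip_force: 0.0
```

```bash
python3 -c "
from h import *
go(.4437,-.0145,.14)"
```

```text
t 8.02 pos [ 0.5781 -0.0224  0.2051] units [-0.526 -0.729  0.431] open 0.0853 tilt z [ 0.0033  0.015  -0.9999] xdir [0.6257 0.7799 0.0137]
```

Call:
move_arm(plan="-0.12 -0.16 0 0 1;-0.26 -0.36 0 0 1;-0.4 -0.56 0.1 0 1;-0.52 -0.72 0.3 0 1;-0.52 -0.72 0.6 0 1;-0.52 -0.72 0.8 0 1;-0.52 -0.72 0.8 0 1")

```text
t: 8.6
position: [0.4368, -0.0134, 0.0742]
ee_rot: [-2.814, -1.35, 0.01]
wrist_force: [-1.0, -0.1, 0.3]
opening: 0.0851
grip_force: 0.0
```

```bash
python3 -c "
from h import *
go(.4437,-.0145,.012)"
```

```text
t 8.6 pos [ 0.4368 -0.0134  0.0742] units [0.022 0.049 0.414] open 0.0851 tilt z [-0.015   0.0158 -0.9998] xdir [0.6258 0.78   0.0029]
```

Call:
move_arm(plan="0.02 0.04 0 0 1;0.02 0.04 0.15 0 1;0.02 0.04 0.25 0 1;0.02 0.04 0.3 0 1;0.02 0.04 0.3 0 1;0.02 0.04 0.3 0 1")

```text
t: 9.1
position: [0.4486, -0.0144, 0.0348]
ee_rot: [-2.818, -1.352, -0.002]
wrist_force: [0.4, 1.0, 0.1]
opening: 0.0857
grip_force: 0.0
```

```bash
python3 -c "
from h import *
go(.4437,-.0145,.012)"
```

```text
t 9.1 pos [ 0.4486 -0.0144  0.0348] units [-0.022 -0.023  0.152] open 0.0857 tilt z [-0.0061  0.0154 -0.9999] xdir [0.6258 0.78   0.0082]
```

Call:
move_arm(plan="-0.022 -0.023 0.08 0 1;-0.022 -0.023 0.15 0 1;-0.022 -0.023 0.15 0 1;-0.022 -0.023 0.15 0 0;-0.022 -0.023 0.15 0 0;-0.022 -0.023 0.15 0 0;-0.022 -0.023 0.15 0 0;-0.022 -0.023 0.15 0 0;-0.022 -0.023 0.15 0 0;-0.022 -0.023 0.15 0 0")

```text
t: 9.93
position: [0.4436, -0.0145, 0.0125]
ee_rot: [-2.818, -1.352, -0.003]
wrist_force: [-0.1, -0.1, 8.6]
opening: 0.0509
grip_force: 34.9
```

Run:
```python
from h import *
from workcell import eyes
go(.4437,-.0145,.012)
c=eyes.capture("top"); np.savez("t1.npz",**c)
cv2.imwrite("pics/f.png",cv2.resize(c["frame"][170:280,260:360,::-1],None,fx=5,fy=5,interpolation=2))
```

```text
t 9.93 pos [ 0.4436 -0.0145  0.0125] units [0.    0.001 0.003] open 0.0509 tilt z [-0.0048  0.0152 -0.9999] xdir [0.6258 0.7799 0.0088]
```

View pics/f.png

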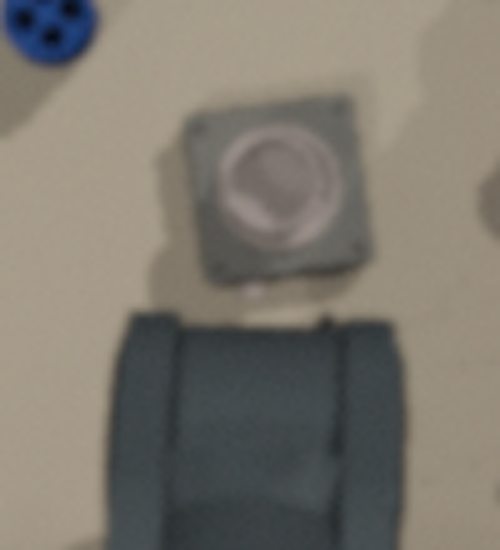

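The pan sits inside the seat, its interior around (273,182) and the seat around (280,187). The fine sieve is gripped centrally, so I lift and carry it.

Call:
move_arm(plan="0 0 -0.15 0 0;0 0 -0.4 0 0;0 0 -0.65 0 0;0 0 -0.85 0 0;0.1 0.14 -0.9 0 0;0.25 0.34 -0.9 0 0;0.4 0.54 -0.9 0 0;0.49 0.69 -0.9 0 0;0.49 0.69 -0.9 0 0;0.49 0.69 -0.9 0 0")

```text
t: 10.82
position: [0.5707, -0.024, 0.1448]
ee_rot: [-2.817, -1.351, 0.001]
wrist_force: [-0.9, -0.2, -0.9]
opening: 0.0509
grip_force: 37.7
```

```bash
python3 -c "
from h import *
go(.5715,-.022,.095)"
```

```text
t 10.82 pos [ 0.5707 -0.024   0.1448] units [0.011 0.001 0.332] open 0.0509 tilt z [-0.008   0.0155 -0.9998] xdir [0.6259 0.7799 0.0071]
```

Call:
move_arm(plan="0.011 0 0.15 0 0;0.011 0 0.28 0 0;0.011 0 0.33 0 0;0.011 0 0.33 0 0;0.011 0 0.33 0 0")

```text
t: 11.23
position: [0.5701, -0.0218, 0.0962]
ee_rot: [-2.817, -1.351, 0.0]
wrist_force: [-0.3, 0.5, -1.1]
opening: 0.0508
grip_force: 37.8
```

Run:
```python
from h import *
from workcell import eyes
go(.5715,-.022,.0775)
c=eyes.capture("side");np.savez("s2.npz",**c)
cv2.imwrite("pics/g.png",cv2.resize(c["frame"][150:240,300:400,::-1],None,fx=6,fy=6,interpolation=2))
```

```text
t 11.23 pos [ 0.5701 -0.0218  0.0962] units [0.004 0.01  0.125] open 0.0508 tilt z [-0.0078  0.0155 -0.9998] xdir [0.6258 0.78   0.0072]
```

View pics/g.png

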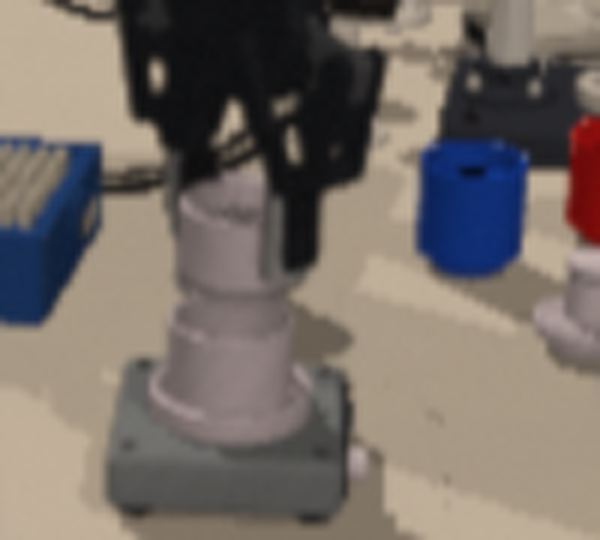

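The fine sieve's left edge is at 178 and the pan's at 167, so it sits about 4 mm toward −x. I'll shift it, then lower.

Call:
move_arm(plan="0.021 0.018 0 0 0;0.021 0.018 0 0 0;0.021 0.018 0.04 0 0;0.021 0.018 0.07 0 0;0.021 0.018 0.09 0 0;0.021 0.018 0.11 0 0;0.021 0.018 0.12 0 0;0.021 0.018 0.12 0 0")

```text
t: 11.95
position: [0.5747, -0.0208, 0.0777]
ee_rot: [-2.817, -1.352, -0.0]
wrist_force: [-0.8, -0.4, -0.2]
opening: 0.0508
grip_force: 37.9
```

Run:
```python
from h import *
from workcell import eyes
go(.5742,-.021,.0775)
c=eyes.capture("side");np.savez("s2.npz",**c)
cv2.imwrite("pics/i.png",cv2.resize(c["frame"][150:240,300:400,::-1],None,fx=6,fy=6,interpolation=2))
```

```text
t 11.95 pos [ 0.5747 -0.0208  0.0777] units [-0.003 -0.002  0.001] open 0.0508 tilt z [-0.0074  0.0155 -0.9999] xdir [0.6258 0.78   0.0074]
```

Call:
move_arm(plan="0 0 0 0 1;0 0 0 0 1;0 0 0 0 1;0 0 0 0 1;0 0 -0.2 0 1;0 0 -0.5 0 1;0 0 -0.7 0 1;0 0 -0.7 0 1;0 0 -0.7 0 1")

```text
t: 12.75
position: [0.5769, -0.0225, 0.1848]
ee_rot: [-2.819, -1.352, -0.006]
wrist_force: [-0.9, 0.3, -0.3]
opening: 0.0851
grip_force: 0.0
```

Run:
```python
from h import *
from workcell import eyes
go(.6032,-.1936,.1)
c=eyes.capture("side");np.savez("s3.npz",**c)
f=c['frame'].astype(int).sum(2)//3
for v in range(175,222,4): print(v,f[v,322:356])
```

```text
t 12.75 pos [ 0.5769 -0.0225  0.1848] units [-0.785  0.857  0.547] open 0.0851 tilt z [-0.0028  0.0153 -0.9999] xdir [0.6258 0.7799 0.0101]
175 [150 151 151 150 151 149 148 148 146 134 119 109  71  63  82  77  71  82
  57  38  33  51  87 103 140 148 148 148 146 139 140 141 144 145]
179 [ 66  65  73  83  61  52  41  49  90  82  75 108 117 118 120 123 121 123
 128 131 132 134 134 145 147 149 149 149 149 148 148 149 148 148]
183 [145 145 146 149 149 150 147 126 123 115 114  98  65  49  42  54  83 111
  94  85 100  98 109 115 122 122 143 149 150 149 150 149 149 149]
187 [149 149 149 148 149 149 146 121 112 115 117 118 123 136 140 139 138 139
 140 135 134 124 124 123 116 119 143 149 150 149 151 149 150 150]
191 [150 149 149 150 148 141 149 130 117 117 118 120 108 117 112 117 120 113
 111 111 115 106 105 103 103 125 147 151 150 150 150 151 151 150]
195 [150 150 150 149 148 137 110 101 102 106 112 118 121 123 126 134 136 136
 133 130 127 129 128 122 117 112 110 141 149 150 150 149 150 151]
199 [150 150 150 150 147 130 107 101 104 107 111 116 120 124 126 129 130 129
 131 131 130 126 122 119 115 107 108 139 147 149 150 150 150 150]
203 [150 151 151 151 149 136  98  93 100 109 115 119 121 123 124 126 129 130
 129 128 127 126 124 119 111 100  98  95  93  93  96  97 100 122]
207 [151 151 150 151 149 138 111  99  99 103 110 114 121 124 123 124 124 126
 128 130 128 126 126 124 120 113 101  94  92  92  92  93  93  91]
211 [ 95  81  81 103 125 121 104 100 104 108 112 117 119 124 127 129 130 130
 132 132 131 130 126 121 115 108 109 137 127 115 106  89  83 103]
215 [ 95  95 103 141 140 121 107 103 104 108 114 120 122 124 127 130 132 132
 132 130 128 126 123 121 115 107 111 112 108 110 108 108 108 107]
219 [110 110 104 103 101 103 110 117 127 142 146 140 130 125 126 128 128 127
 124 126 123 123 124 126 124 123 118 112 103  85  73  74  87 102]
```

Call:
move_arm(plan="-0.2 0.22 0 0 1;-0.4 0.44 0 0 1;-0.6 0.66 0 0 1;-0.785 0.857 0 0 1;-0.785 0.857 0.2 0 1;-0.785 0.857 0.5 0 1;-0.785 0.857 0.55 0 1;-0.785 0.857 0.55 0 1")

```text
t: 13.47
position: [0.5981, -0.1924, 0.0925]
ee_rot: [-2.811, -1.348, 0.01]
wrist_force: [0.1, 0.9, -0.1]
opening: 0.085
grip_force: 0.0
```

Run:
```python
from h import *
from workcell import eyes
go(.6032,-.1936,.029)
c=eyes.capture("side");np.savez("s4.npz",**c)
```

```text
t 13.47 pos [ 0.5981 -0.1924  0.0925] units [0.013 0.042 0.423] open 0.085 tilt z [-0.0161  0.0185 -0.9997] xdir [0.6261 0.7798 0.0043]
```

Call:
move_arm(plan="0.01 0.03 0 0 1;0.01 0.03 0.1 0 1;0.01 0.03 0.2 0 1;0.01 0.03 0.28 0 1;0.01 0.03 0.28 0 1;0.01 0.03 0.28 0 1")

```text
t: 14.02
position: [0.6068, -0.1941, 0.0568]
ee_rot: [-2.818, -1.353, -0.002]
wrist_force: [-0.6, 0.1, 0.9]
opening: 0.0853
grip_force: 0.0
```

```bash
python3 -c "
from h import *
go(.6032,-.1936,.029)"
```

```text
t 14.02 pos [ 0.6068 -0.1941  0.0568] units [-0.014 -0.018  0.186] open 0.0853 tilt z [-0.0055  0.015  -0.9999] xdir [0.6251 0.7805 0.0082]
```

Call:
move_arm(plan="-0.014 -0.018 0.08 0 1;-0.014 -0.018 0.16 0 1;-0.014 -0.018 0.185 0 1;-0.014 -0.018 0.185 0 0;-0.014 -0.018 0.185 0 0;-0.014 -0.018 0.185 0 0;-0.014 -0.018 0.185 0 0;-0.014 -0.018 0.185 0 0;-0.014 -0.018 0.185 0 0;-0.014 -0.018 0.185 0 0")

```text
t: 14.85
position: [0.603, -0.1941, 0.0292]
ee_rot: [-2.818, -1.352, -0.003]
wrist_force: [-0.3, -0.3, 5.4]
opening: 0.0516
grip_force: 35.4
```

```bash
python3 -c "
from h import *
go(.6032,-.1936,.029);go(.6032,-.1936,.2)"
```

```text
t 14.85 pos [ 0.603  -0.1941  0.0292] units [ 0.004 -0.001  0.001] open 0.0516 tilt z [-0.0049  0.0149 -0.9999] xdir [0.6257 0.78   0.0085]
t 14.85 pos [ 0.603  -0.1941  0.0292] units [ 0.013 -0.016 -1.139] open 0.0516 tilt z [-0.0049  0.0149 -0.9999] xdir [0.6257 0.78   0.0085]
```

Call:
move_arm(plan="0 0 -0.15 0 0;0 0 -0.4 0 0;0 0 -0.65 0 0;0 0 -0.9 0 0;0 0 -0.98 0 0;0 0 -0.98 0 0")

```text
t: 15.35
position: [0.6052, -0.1969, 0.1796]
ee_rot: [-2.822, -1.354, -0.009]
wrist_force: [-0.9, -0.3, -2.6]
opening: 0.0516
grip_force: 37.2
```

```bash
python3 -c "
from h import *
go(.5745,-.0208,.175)"
```

```text
t 15.35 pos [ 0.6052 -0.1969  0.1796] units [ 0.787 -0.894  0.046] open 0.0516 tilt z [ 2.000e-04  1.300e-02 -9.999e-01] xdir [0.6258 0.7799 0.0103]
```

Call:
move_arm(plan="0.18 -0.2 0 0 0;0.37 -0.42 0 0 0;0.56 -0.64 0 0 0;0.73 -0.83 0 0 0;0.785 -0.894 0 0 0;0.785 -0.894 0 0 0;0.785 -0.894 0.1 0 0;0.785 -0.894 0.15 0 0;0.785 -0.894 0.15 0 0;0.785 -0.894 0.15 0 0")

```text
t: 16.18
position: [0.5716, -0.0209, 0.1541]
ee_rot: [-2.817, -1.35, 0.003]
wrist_force: [-0.5, 0.0, -1.2]
opening: 0.0515
grip_force: 37.3
```

Run:
```python
from h import *
from workcell import eyes
go(.5745,-.0208,.145)
c=eyes.capture("side");np.savez("s5.npz",**c)
cv2.imwrite("pics/j.png",cv2.resize(c["frame"][140:230,300:400,::-1],None,fx=6,fy=6,interpolation=2))
```

```text
t 16.18 pos [ 0.5716 -0.0209  0.1541] units [0.012 0.016 0.06 ] open 0.0515 tilt z [-0.0092  0.0154 -0.9998] xdir [0.6265 0.7794 0.0063]
```

View pics/j.png

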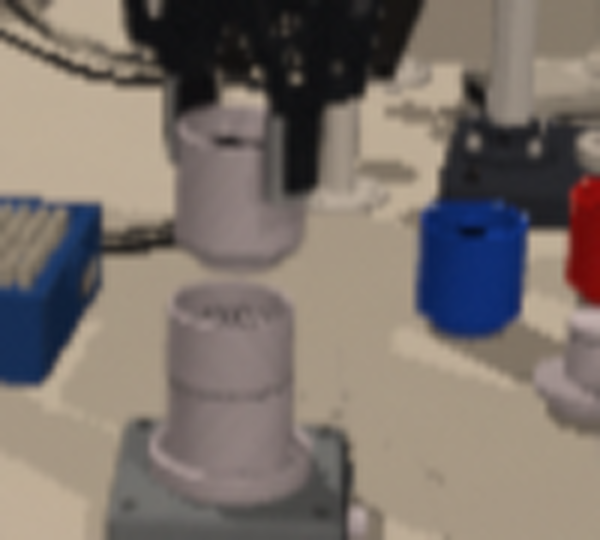

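The fine sieve is flush in the pan. The coarse sieve's centre is at x = 241 and the stack's at 230, about 4 mm toward −x, so I correct before lowering.

Call:
move_arm(plan="0.019 0.024 0 0 0;0.019 0.024 0.04 0 0;0.019 0.024 0.08 0 0;0.019 0.024 0.08 0 0;0.019 0.024 0.08 0 0")

```text
t: 16.65
position: [0.5761, -0.02, 0.1423]
ee_rot: [-2.817, -1.351, 0.001]
wrist_force: [0.9, -0.5, -1.5]
opening: 0.0515
grip_force: 37.3
```

Run:
```python
from h import *
from workcell import eyes
go(.576,-.0205,.126)
c=eyes.capture("side");np.savez("s5.npz",**c)
f=c['frame'].astype(int).sum(2)//3
for v in (177,180,183,186,190,194,198,202,206): print(v,f[v,322:356])
```

```text
t 16.65 pos [ 0.5761 -0.02    0.1423] units [-0.004  0.003  0.108] open 0.0515 tilt z [-0.0085  0.0155 -0.9998] xdir [0.6259 0.7799 0.0068]
177 [117 114 115 114 112 104 102 103 107 112 116 121 126 127 128 130 133 133
 120  83  83  95 100  75  67  72  83 115 140 148 149 149 149 149]
180 [ 53  43  36  41  46  89 100 103 107 114 118 122 125 129 130 132 134 135
 129 121 118 115 111 109 105 105 118 143 149 149 149 149 150 150]
183 [145 146 147 147 130 105 100 105 110 114 119 124 127 130 133 135 135 133
 129 126 126 127 126 124 117 110 127 145 150 149 150 149 149 150]
186 [150 150 149 149 150 146 131 111  96 101 107 116 120 122 128 132 134 133
 131 125 117 114 117 115 117 124 144 150 151 150 150 150 151 151]
190 [150 150 150 150 149 145 144 107  97 101 106 109 108 110 106 109 111 110
 105 110 113 112 107 102  99 101 125 146 150 151 150 150 151 150]
194 [150 150 150 149 149 138 111 102 105 106 113 121 121 115 114 119 117 119
 112 111 112 123 125 123 119 113 112 141 149 150 150 150 150 150]
198 [151 150 150 150 149 130 107 101 103 106 112 117 120 123 126 129 129 131
 131 132 129 125 124 121 116 109 113 143 150 151 152 151 150 150]
202 [150 150 150 151 149 133 102 101 106 110 115 119 122 124 125 128 129 131
 130 129 128 128 126 119 112 104 105 140 150 151 151 151 151 151]
206 [150 151 151 152 150 139 111  98  97 100 105 104 108 108 108 113 110 115
 117 115 112 107 116 124 119 114 113 141 141 148 151 151 151 151]
```

Call:
move_arm(plan="-0.006 -0.002 0.03 0 0;-0.006 -0.002 0.06 0 0;-0.006 -0.002 0.09 0 0;-0.006 -0.002 0.107 0 0;-0.006 -0.002 0.107 0 0")

```text
t: 17.12
position: [0.5755, -0.0202, 0.1265]
ee_rot: [-2.817, -1.351, -0.0]
wrist_force: [0.1, -0.2, -2.1]
opening: 0.0514
grip_force: 37.3
```

Call:
move_arm(plan="0 0 0 0 1;0 0 0 0 1;0 0 0 0 1;0 0 0 0 1;0 0 -0.1 0 1;0 0 -0.3 0 1;0 0 -0.5 0 1;0 0 -0.5 0 1;0 0 -0.5 0 1")

```text
t: 17.87
position: [0.5773, -0.0215, 0.2036]
ee_rot: [-2.819, -1.352, -0.005]
wrist_force: [-0.2, -0.1, -0.3]
opening: 0.0855
grip_force: 0.0
```

Run:
```python
from h import *
from workcell import eyes
go(.4324,-.183,.1)
c=eyes.capture("side");np.savez("s6.npz",**c)
f=c['frame'].astype(int).sum(2)//3
for v in (166,170,174,178,182,186,190,194,198,202,206): print(v,f[v,322:356])
```

```text
t 17.87 pos [ 0.5773 -0.0215  0.2036] units [-1.451 -0.071  0.678] open 0.0855 tilt z [-0.0035  0.0152 -0.9999] xdir [0.6258 0.7799 0.0097]
166 [171 172 172 172 171 172 172 172 172 172 172 171 171 171 171 171 172 171
 171 170 171 162  91  47 100 125 116 115  59  61 142 119 121 133]
170 [171 171 171 170 170 169 154 125 115 109 111 115 117 123 130 132 132 132
 130 128 123 120 113 124 138 117  94 128 156 167 165 136 129 135]
174 [162 162 162 162 159 129 112 130 124 120 101  85  56  44  44  60 105 118
 102  91  90 100 120 119 128 132 114 124 136 135 146 147 157 158]
178 [ 68  64  74  80  71 101 104 104 106 109 112 118 123 125 127 129 132 133
 132 133 132 131 129 127 123 115 115 141 148 150 150 149 149 149]
182 [100 105 110 136 141 113 101 101 107 112 116 119 123 127 128 130 132 133
 133 133 134 132 129 125 120 113 113 141 149 149 149 149 149 149]
186 [150 150 149 149 146 115 103 101 107 113 118 121 123 129 131 134 134 135
 135 133 134 132 128 124 119 113 120 144 150 151 149 150 151 149]
190 [149 149 150 149 145 113  97 102 108 114 119 124 128 130 133 134 135 135
 134 133 133 131 128 124 116 103 108 141 149 150 150 150 150 150]
194 [149 149 149 149 148 137 109  97  99 102 108 108 110 108 110 113 115 115
 112 111 108 118 122 120 117 113 112 140 149 150 150 150 149 150]
198 [150 150 150 150 147 130 108 101 103 107 111 116 120 123 126 128 129 131
 132 131 129 126 123 120 116 109 114 142 150 150 150 150 150 150]
202 [150 150 150 150 149 133 102 100 105 111 114 118 122 123 125 128 129 130
 130 129 128 127 125 119 111 103 102 139 149 151 150 150 151 150]
206 [150 150 150 151 150 137 110  98  97 101 105 106 107 107 108 112 109 114
 117 115 111 106 117 123 119 114 113 141 141 147 151 150 150 149]
```

Call:
move_arm(plan="-0.2 0 0 0 1;-0.45 -0.02 0 0 1;-0.7 -0.035 0 0 1;-0.73 -0.035 0 0 1")

```text
t: 18.25
position: [0.4992, -0.106, 0.1998]
ee_rot: [-2.817, -1.348, 0.006]
wrist_force: [0.2, -0.1, 0.9]
opening: 0.0851
grip_force: 0.0
```

Call:
move_arm(plan="-0.2 0 0 0 1;-0.45 -0.02 0 0 1;-0.7 -0.035 0.1 0 1;-0.72 -0.035 0.3 0 0.7;-0.72 -0.035 0.55 0 0.7;-0.72 -0.035 0.75 0 0.7;-0.72 -0.035 0.75 0 0.7;-0.72 -0.035 0.75 0 0.7")

```text
t: 18.92
position: [0.4296, -0.182, 0.0867]
ee_rot: [-2.814, -1.35, 0.004]
wrist_force: [0.0, -0.1, 0.2]
opening: 0.0601
grip_force: 0.0
```

Run:
```python
from h import *
go(.4324,-.183,.019)
```

```text
t 18.92 pos [ 0.4296 -0.182   0.0867] units [0.004 0.028 0.451] open 0.0601 tilt z [-0.0114  0.0172 -0.9998] xdir [0.6258 0.7799 0.0063]
```

Call:
move_arm(plan="0 0.02 0.1 0 0.7;0 0.02 0.2 0 0.7;0 0.02 0.25 0 0.7;0 0.02 0.25 0 0.7;0 0.02 0.25 0 0.7")

```text
t: 19.33
position: [0.4337, -0.1841, 0.0513]
ee_rot: [-2.817, -1.352, -0.001]
wrist_force: [0.3, 0.5, 0.8]
opening: 0.0598
grip_force: 0.0
```

Run:
```python
from h import *
go(.4324,-.182,.019)
s=dict(np.load("side0.npz"))
f=s['frame'].astype(int).sum(2)//3
for v in (195,198,204,207): print(v,f[v,386:412])
for u in(398,398.5):
    o,d=ray(s,u,207); print((o+d*(-.182-o[1])/d[1]).round(4))
```

```text
t 19.33 pos [ 0.4337 -0.1841  0.0513] units [ 0.004 -0.012  0.216] open 0.0598 tilt z [-0.0066  0.0152 -0.9999] xdir [0.6255 0.7802 0.0077]
195 [ 94  95  99 103 127 133 149 150 131 104 108 121 128 134 130 124 104 108
 122 120 100  97  94  95  93  95]
198 [ 95  95  95  95  96  96  98 100 106 110 116 121 125 126 124 120 121 150
 154 154 154 153 151 150 145 126]
204 [150 149 144 133 134 147 150 152 152 145 132 112 113 109 105  98  97  97
 100 106 130 142 153 154 154 154]
207 [154 153 153 152 147 107 102 108 116 119 126 133 132 126 126 123 118 113
 108 101  97 104 132 150 154 154]
[ 4.309e-01 -1.820e-01  2.000e-04]
[ 4.295e-01 -1.820e-01  4.000e-04]
```

Consistent enough. I descend and grip the knob.

Call:
move_arm(plan="0 -0.01 0.1 0 0.7;0 -0.01 0.19 0 0.7;0 -0.01 0.215 0 0.7;0 -0.01 0.215 0 0;0 -0.01 0.215 0 0;0 -0.01 0.215 0 0;0 -0.01 0.215 0 0;0 -0.01 0.215 0 0;0 -0.01 0.215 0 0;0 -0.01 0.215 0 0")

```text
t: 20.17
position: [0.4326, -0.183, 0.0193]
ee_rot: [-2.819, -1.352, -0.002]
wrist_force: [-1.1, 0.1, 4.1]
opening: 0.0225
grip_force: 34.0
```

Run:
```python
from h import *
go(.4324,-.182,.2)
```

```text
t 20.17 pos [ 0.4326 -0.183   0.0193] units [ 0.014 -0.021 -1.204] open 0.0225 tilt z [-0.0053  0.0146 -0.9999] xdir [0.6258 0.78   0.0081]
```

Call:
move_arm(plan="0 0 -0.15 0 0;0 0 -0.4 0 0;0 0 -0.65 0 0;0 0 -0.9 0 0;0 0 -1 0 0;0 0 -1 0 0")

```text
t: 20.67
position: [0.435, -0.1859, 0.1728]
ee_rot: [-2.822, -1.354, -0.008]
wrist_force: [0.8, -0.1, -0.8]
opening: 0.0228
grip_force: 34.9
```

Call:
move_arm(plan="0 0 -0.15 0 0;0.1 0 -0.27 0 0;0.25 0.01 -0.27 0 0;0.45 0.02 -0.27 0 0;0.65 0.03 -0.27 0 0;0.72 0.035 -0.27 0 0;0.72 0.035 -0.27 0 0")

```text
t: 21.25
position: [0.5058, -0.1029, 0.2084]
ee_rot: [-2.814, -1.355, 0.001]
wrist_force: [-0.5, -0.4, -0.9]
opening: 0.0224
grip_force: 34.9
```

Run:
```python
from h import *
go(.575,-.0205,.205)
```

```text
t 21.25 pos [ 0.5058 -0.1029  0.2084] units [0.717 0.019 0.028] open 0.0224 tilt z [-0.0081  0.016  -0.9998] xdir [0.6237 0.7816 0.0075]
```

Call:
move_arm(plan="0.15 0 0 0 0;0.35 0.01 0 0 0;0.55 0.015 0 0 0;0.7 0.018 0 0 0;0.717 0.018 0.03 0 0;0.717 0.018 0.1 0 0;0.717 0.018 0.1 0 0;0.717 0.018 0.1 0 0")

```text
t: 21.92
position: [0.5728, -0.023, 0.1943]
ee_rot: [-2.817, -1.35, 0.003]
wrist_force: [-0.2, -0.1, -1.8]
opening: 0.0227
grip_force: 34.9
```

Run:
```python
from h import *
from workcell import eyes
go(.575,-.0205,.164)
c=eyes.capture("side");np.savez("s7.npz",**c)
cv2.imwrite("pics/k.png",cv2.resize(c["frame"][130:220,300:400,::-1],None,fx=6,fy=6,interpolation=2))
f=c['frame'].astype(int).sum(2)//3
for v in range(156,192,2): print(v,f[v,322:356])
```

```text
t 21.92 pos [ 0.5728 -0.023   0.1943] units [0.021 0.004 0.202] open 0.0227 tilt z [-0.0096  0.0152 -0.9998] xdir [0.6262 0.7796 0.0059]
156 [169 170 170 170 169 169 170 169 161 154 152 148 127 108 109 116 119 105
  95  98 102  93  89 103 112 134 162 154 107  99  64 117 113 128]
158 [169 170 169 170 170 169 165 152 160 166 167 167 157 138 128 116 114 114
 113 111 108 101  96 103 117 139 150 152 146 156  77  48  99 127]
160 [170 170 170 169 170 170 167 142 118 122 136 145 152 156 159 159 143 136
 123 120 121 122 121 122 119 120 118 112 115 148  77  57  99 127]
162 [170 170 170 169 170 169 170 169 166 152 125 110 111 117 124 130 134 133
 131 132 133 130 125 121 112 102 138 142 131  75  37  64 102 128]
164 [170 171 171 171 170 170 171 171 172 171 167 145 128 119 116 116 114 115
 115 115 115 115 111  84  83 109 131 120 122  63  62 104 120 132]
166 [171 171 171 171 171 171 171 171 172 171 172 171 170 169 169 167 168 166
 165 166 167 159  86  45 100 124 116 115  58  60 142 119 120 133]
168 [171 171 170 170 171 171 170 168 167 162 157 154 151 151 150 150 148 149
 150 154 154 118  66  94 129
[... 910 characters left out ...]
10 136 140 114 100 101 106 112 116 119 123 126 128 130 131 132
 133 133 135 132 128 125 119 113 113 141 148 149 149 148 148 149]
184 [149 149 148 149 145 113 101 101 106 111 117 122 124 126 128 131 132 134
 135 135 134 131 127 124 118 112 115 141 149 149 149 149 148 150]
186 [149 149 149 149 145 114 101 102 107 113 118 121 124 128 130 132 134 135
 135 133 133 131 128 123 118 113 120 142 150 149 150 149 149 149]
188 [149 149 149 149 145 114 102 103 108 114 117 121 125 129 131 133 136 135
 134 134 132 130 128 124 118 112 119 142 148 148 149 149 150 149]
190 [149 148 149 149 145 113  96 102 108 113 119 123 127 130 133 134 134 135
 134 132 133 130 128 123 115 103 108 140 149 149 150 150 149 149]
```

View pics/k.png

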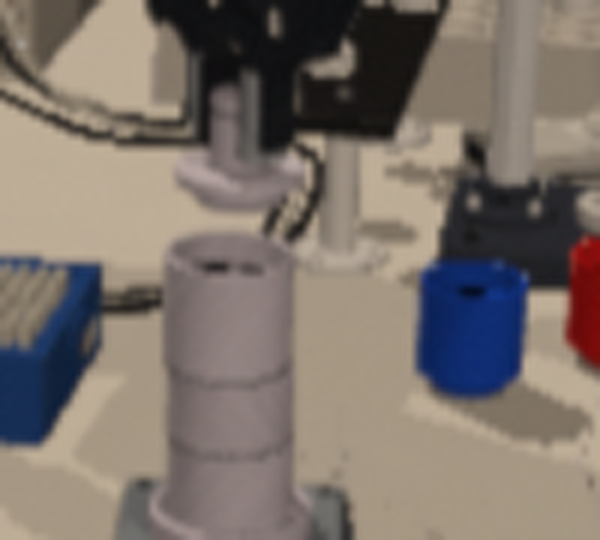

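The three parts are stacked flush. The lid's centre is at x = 240 and the stack's at 228, about 4.5 mm toward −x, so I shift it before lowering.

Call:
move_arm(plan="0.03 0.013 0 0 0;0.03 0.013 0.04 0 0;0.03 0.013 0.08 0 0;0.03 0.013 0.08 0 0;0.03 0.013 0.08 0 0")

```text
t: 22.38
position: [0.5779, -0.0197, 0.1825]
ee_rot: [-2.817, -1.351, 0.001]
wrist_force: [1.0, -0.1, -0.4]
opening: 0.0226
grip_force: 34.9
```

Run:
```python
from h import *
from workcell import eyes
go(.5768,-.0205,.164)
c=eyes.capture("side");np.savez("s8.npz",**c)
f=c['frame'].astype(int).sum(2)//3
for v in range(160,184,2): print(v,f[v,322:356])
```

```text
t 22.38 pos [ 0.5779 -0.0197  0.1825] units [-0.01  -0.001  0.124] open 0.0226 tilt z [-0.0083  0.0155 -0.9998] xdir [0.6259 0.7799 0.0069]
160 [170 170 170 170 169 167 163 158 151 143 110 104 112 119 118  76  83  98
  78  55  57  65  76 104 115  82 149 140 123 149  77  57  99 128]
162 [170 170 170 169 166 168 162 159 158 149 126 110 115 119 121 108 102 106
 101  94 104 117 134 162 169 167 160 146 131  76  36  63 101 128]
164 [170 170 171 168 146 128 140 152 163 167 168 166 163 125 111 108 108 107
 106 105 112 114 115 120 119 119 131 120 123  63  61 103 119 132]
166 [171 172 172 172 168 147 129 119 116 119 130 135 143 150 151 134 129 130
 131 130 129 128 121 117 121 121 113 115  59  60 142 118 120 133]
168 [172 171 171 171 171 171 170 163 126 104 104 112 117 121 124 123 125 125
 120 116 108 101  92 105 129 101  55  34  62 140 156 122 121 134]
170 [170 170 170 170 170 167 152 124 113 106 107 110 113 114 114 113 114 114
 114 113 111 112 110 124 137 105  88 127 157 166 164 135 129 136]
172 [170 170 170 170 168 148 127 106 101 106 110 114 119 119 119 117 119 123
 120 117 116 116 110 105 103 103 121 144 162 162 152 155 161 159]
174 [161 162 162 167 160 129 110 123 113 110  89  72  50  37  40  53  93 102
  86  77  87 100 120 117 114 117 108 123 135 134 146 147 157 158]
176 [146 146 145 146 143 121 104 103 106 111 111 112 117 123 126 130 133 134
 131 129 129 126 129 127 122 115 112 140 148 147 147 147 148 149]
178 [ 67  65  74  82  71 100 103 104 107 109 113 117 122 126 126 129 132 133
 131 133 133 131 129 127 122 115 115 140 148 148 149 149 149 149]
180 [ 53  42  35  40  49  99 103 101 104 110 115 119 123 125 128 130 131 132
 132 132 132 132 130 126 120 114 114 141 148 149 150 149 149 150]
182 [100 105 110 137 140 112 100 101 106 112 116 119 123 126 128 130 132 133
 133 134 134 132 129 124 119 113 112 141 148 149 149 150 149 148]
```

Call:
move_arm(plan="-0.01 -0.004 0.02 0 0;-0.01 -0.004 0.05 0 0;-0.01 -0.004 0.08 0 0;-0.01 -0.004 0.105 0 0;-0.01 -0.004 0.122 0 0;-0.01 -0.004 0.122 0 0;-0.01 -0.004 0.122 0 0")

```text
t: 23.02
position: [0.5768, -0.0202, 0.1647]
ee_rot: [-2.817, -1.352, -0.0]
wrist_force: [0.4, -0.7, -1.1]
opening: 0.0225
grip_force: 34.9
```

Call:
move_arm(plan="0 0 0 0 0.8;0 0 0 0 0.8;0 0 0 0 0.8;0 0 0 0 0.8;0 0 -0.1 0 0.8;0 0 -0.3 0 0.8;0 0 -0.6 0 0.8;0 0 -0.6 0 0.8;0 0 -0.6 0 0.8")

```text
t: 23.77
position: [0.5789, -0.0217, 0.2576]
ee_rot: [-2.819, -1.353, -0.008]
wrist_force: [-0.1, -0.4, -1.5]
opening: 0.0681
grip_force: 0.0
```

Run:
```python
from h import *
from workcell import eyes,ctrl
s=eyes.capture("side");t=eyes.capture("top");np.savez("s9.npz",**s)
a=cv2.resize(s["frame"][130:290,230:410,::-1],None,fx=3.6,fy=3.6,interpolation=2)
cv2.imwrite("pics/l.png",a)
W=cloud(s)
print((W[145:225:3,338]*1000).round())
print(ctrl.observe()["position"])
```

```text
[[ 644. -413.   91.]
 [ 638. -382.   91.]
 [ 637. -375.   83.]
 [ 672. -579.    3.]
 [ 576.  -25.  188.]
 [ 573.  -13.  185.]
 [ 573.   -9.  178.]
 [ 572.   -7.  172.]
 [ 572.   -8.  164.]
 [ 571.   -1.  159.]
 [ 570.    4.  154.]
 [ 569.    6.  147.]
 [ 569.    4.  138.]
 [ 569.    5.  131.]
 [ 569.    6.  124.]
 [ 568.    8.  117.]
 [ 568.    7.  109.]
 [ 569.    2.   99.]
 [ 568.    4.   92.]
 [ 568.    4.   85.]
 [ 568.    5.   77.]
 [ 567.    6.   69.]
 [ 567.    7.   62.]
 [ 567.    6.   54.]
 [ 567.    7.   46.]
 [ 565.   13.   41.]
 [ 566.    9.   31.]]
[ 0.57741138 -0.02155509  0.25439396]
```

View pics/l.png

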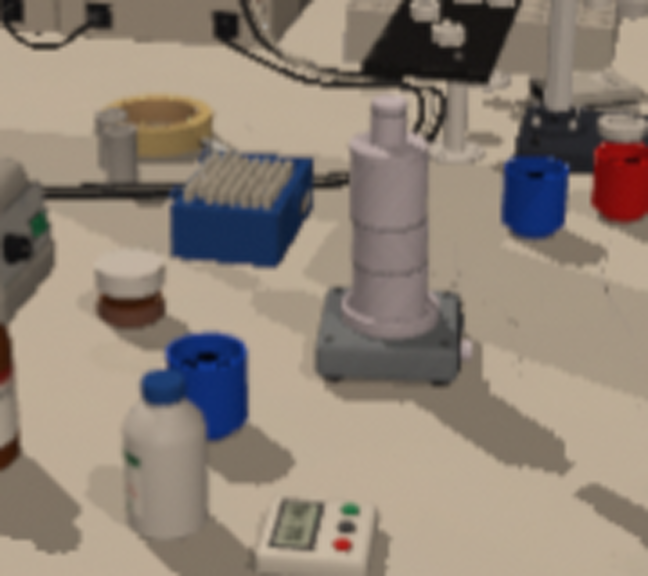

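The stack stands flush and upright at (390,220). The knob top measures about 188 mm (189 expected), and the bystanders are where they were.

```bash
python3 -c "
from workcell import ctrl
print(ctrl.sign_off())"
```

```text
the job is handed in; nothing more can be done
None
```

The stack (pan, fine sieve, coarse sieve, lid) is built and upright in the shaker seat, with the bottle, timer and jar left alone. I handed it in at about 24 s of the 83 s limit, but sign-off returned no verdict.

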